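Turn a row of white parts round into the kitting tray

TASK

Move the four white plastic parts from the brown-fronted tray to the empty blue tray, one in each compartment and in reverse order: the part that now stands nearest its tray's pull handle goes in the compartment farthest from the blue tray's pull handle, the next one goes next to it, and so on, until the part now farthest from the handle is nearest the blue tray's handle. Leave every part standing upright, flat on the floor of its compartment, and let none of them topple on the way.

Things in the scene. Friction and masses are not known exactly. Their poses are not given: they have to be found in the camera images.
- flanged_bush: White plastic flanged bush: a round foot flange 40 mm in diameter and 7 mm thick, and above it a slim round body 26 mm in diameter, 50 mm tall in all, dark bore on top; about 50 g; its origin is the centre of its underside and its z axis points up out of its top. It stands upright at the start.
- hex_coupling: White plastic hexagonal coupling: 34 mm across flats (39 mm across corners), 42 mm tall, one pair of flats faces its own +y and -y, large dark bore (22 mm) on top; about 60 g; its origin is the centre of its underside and its z axis points up out of its top. It stands upright at the start.
- round_roller: White plastic plain round roller: 38 mm in diameter, 44 mm tall, small dark bore (10 mm) on top; about 70 g; its origin is the centre of its underside and its z axis points up out of its top. It stands upright at the start.
- square_block: White plastic square block: 34 x 34 mm and 36 mm tall (faces along its own x and y), with a round boss 24 mm in diameter and 10 mm high on top, 46 mm in all; about 60 g; its origin is the centre of its underside and its z axis points up out of its top. It stands upright at the start.
- full_tray: The narrow brown-fronted tray, fixed, in which the four parts stand at the start in a row of four compartments with grey walls and black floors. Base 268 mm long (its x) and 70 mm wide (its y), 4 mm thick. Origin: centre of its underside, on the table. A 22 mm high front plate with a steel bow pull handle is at its -x end. The compartment centres lie on its x axis at -99, -33, +33 and +99 mm, so the one at -99 mm is nearest the handle.
- empty_tray: The narrow blue tray, fixed, empty at the start, with four compartments (blue walls, black floors) in a row, 268 x 70 mm, 22 mm high front plate with steel bow handle at its -x end, origin: centre of its underside, on the table. Compartment centres on its x axis at -99, -33, +33 and +99 mm (-99 mm nearest the handle); each is 54 x 54 mm inside, floor 7 mm above the origin; walls 7 mm high, 5.5 mm thick (rim 14 mm above the table).
- cell_flanged_bush: The fixed grey-walled compartment of the full tray in which the flanged bush stands at the start (it stays there, empty, after the part has left). Looks like the other three: 65 x 65 mm outside, 54 x 54 mm inside, origin at the centre of its underside, 4 mm above the table; inner floor 3 mm and rim 10 mm above the origin; its axes are the tray's.
- cell_hex_coupling: The fixed grey-walled compartment of the full tray in which the hex coupling stands at the start (it stays there, empty, after the part has left). Looks like the other three: 65 x 65 mm outside, 54 x 54 mm inside, origin at the centre of its underside, 4 mm above the table; inner floor 3 mm and rim 10 mm above the origin; its axes are the tray's.
- cell_round_roller: The fixed grey-walled compartment of the full tray in which the round roller stands at the start (it stays there, empty, after the part has left). Looks like the other three: 65 x 65 mm outside, 54 x 54 mm inside, origin at the centre of its underside, 4 mm above the table; inner floor 3 mm and rim 10 mm above the origin; its axes are the tray's.
- cell_square_block: The fixed grey-walled compartment of the full tray in which the square block stands at the start (it stays there, empty, after the part has left). Looks like the other three: 65 x 65 mm outside, 54 x 54 mm inside, origin at the centre of its underside, 4 mm above the table; inner floor 3 mm and rim 10 mm above the origin; its axes are the tray's.
Not all that is in view belongs to the job. What is shaped like the cell_round_roller but purple or yellow is not meant. What is shaped like the round_roller but green is not meant.

How it is judged:
By the outcome, as a careful person would: the job done as asked, in the order asked, and still so for the second after the job is handed in, with the robot touching nothing.
It also fails if it takes over 109 s, if anything falls off the work surface, if the arm or the gripper's body presses on something with over 40 N, if the wrist force passes 120 N, or if a joint passes its speed limit or range.

ROBOT

A 6-joint arm with a two-finger parallel gripper is mounted at the origin on the work surface. World frame = base frame: x ahead of the robot, y to its left, z up, the work surface at z = 0. Lengths are in m, angles in rad, forces in N, time in s.
With the tool pointing down it reaches from about 0.35 to 0.975 m from the base axis. Payload 4.9 kg.
Tool frame: the origin (TCP) lies at the very end of the fingers, on their centre line; the grasp point (between the pads) lies 19 mm behind it; z points along the fingers, x is the direction in which the jaws open and shut, and the axes are right-handed (so a half turn about z gives the same grasp; the last joint's range is limited). The gripper opens to 85 mm and grips with 20 to 120 N. Pads are 22 mm wide; open, the fingers measure 114 mm over their backs; the gripper's body (76 mm by 85 mm) begins 54 mm behind the grasp point. The pads swing forward as they close: fully open they stand 13 mm farther back than shut.
Start: joints at [-1.238, 0.053, 1.613, -0, 1.476, -0.119], TCP at [0.273, -0.562, 0.231] pointing down, gripper open.
Joint ranges: [-3.01, 3.01], [-1.01, 2.22], [0.06, 2.58], [-1.02, 4.17], [0.09, 2.62], [-3.14, 3.14]. Speed limits (rad/s): [2.57, 2.57, 3.14, 3.14, 3.14, 3.14].

INTERFACE

Orientations are given as a unit quaternion [w, x, y, z].
In Python, from plant import * gives the robot as it stands.
- The arm moves only by the shell command python3 -m inch 'ROWS'. ROWS is text: rows parted by semicolons, each of 7 numbers parted by spaces: the shift along the tool's x, y, z in m, then the turn, a rotation vector about the tool's x, y, z in rad, then the closure, from 0 (fully open) to 1 (shut). A call has 1 to 10 rows; each row shifts and turns the commanded pose from where the row before left it, along the tool's axes as they then stand; what a row does not reach is not made up. A row lasts 1/12 s, in which the tool goes at most 41.7 mm and 7.16 degrees, less where a joint would pass 70% of its speed; a pose out of reach is approached as far as the arm can. A call with a gripper value outside its range is refused whole. The fingers move at their own pace and stop on an object; the grip force is fixed at half the most. Time passes only in rows, so rows that do not move let the fingers close. It gives the time, the measured TCP pose, the force and the opening at its end, in the units of the state.
- state(): the state, without advancing time (a new reading comes with each control period).
- grab_frame(name): name is "side" or "top"; returns the picture (480x640x3 uint8, blue, green, red); there is no depth.
- camera_info(name): a dict with "vertical_fov" (degrees; the focal length in pixels is half the picture's height over the tangent of half this angle, whatever the lens; pixels are square), "cx", "cy" (the principal point, pixels), "origin" and "rotation" of the camera in the world. Camera axes: x right, y down, z forward; pixel columns grow to the right and rows downward; lengths in m; the calibration is good to about 2 mm. A picture is of the moment at which its call begins. camera_info takes no time and is no camera call.
- job_done(): hands the job in, once; it reports no verdict.
The state is a dict: "time": time; "joint_pos": joint angles; "joint_vel": joint speeds; "joint_efforts": joint torques, N m; "tool_pos": TCP position; "tool_rot": TCP orientation; "contact_force": force on the tool from outside, world axes, zero at the start; "ft_torque": the same for the moment, N m; "gripper_width": opening from 0.0 (shut) to 1.0 (fully open).
Only numpy, scipy, OpenCV 4.12 (cv2) and the standard library are available. Lean on these libraries where they do the work, as an engineer would, in place of code of your own. Each camera call takes 0.05 s, during which the arm holds its last target.

## Working session

There is one attempt and no reset: what is moved stays moved. The work goes in short steps, Python scripts to look and compute and a shell command to move; the robot and the scene stay as the last step left them, time stands still between calls to the robot, and variables do not carry over. Pictures are saved under pics/ and viewed, and the job is handed in when it is done.

```bash
ls; mkdir -p pics
python3 - <<'E'
from plant import *
import cv2
print(state())
for n in("top","side"):
    print(n,camera_info(n)); cv2.imwrite(f"pics/{n}0.png",grab_frame(n))
E
```

```text
pics
{'time': 0.0, 'joint_pos': array([-1.23799788e+00,  5.33415888e-02,  1.61431938e+00,  6.59267312e-06,
        1.47601896e+00, -1.18983371e-01]), 'joint_vel': array([ 0.00027862, -0.00037972, -0.00178591, -0.00047054,  0.00187618,
       -0.00049698]), 'joint_efforts': array([ 4.65891062e-04, -3.93673682e+01, -3.70177889e+01, -7.39309166e-05,
        7.07517276e-03,  2.98202082e-06]), 'tool_pos': array([ 0.27265697, -0.56168048,  0.23005734]), 'tool_rot': array([-6.57558897e-04,  8.47516119e-01, -5.30768631e-01, -8.10431832e-04]), 'contact_force': array([-0.20998399,  0.53529724, -0.08379628]), 'ft_torque': array([ 0.00538218,  0.00205504, -0.01956453]), 'gripper_width': 0.9976732123792892}
top {'vertical_fov': 52.7267687870799, 'cx': 323.51644196358274, 'cy': 236.69923714060752, 'origin': array([ 0.40829584, -0.0026616 ,  0.80738412]), 'rotation': array([ 0.06183584, -0.69595154,  0.71204511, -0.06942294])}
side {'vertical_fov': 56.22676757329735, 'cx': 327.9540580076781, 'cy': 246.4772193313519, 'origin': array([0.31871242, 0.60039025, 0.45425629]), 'rotation': array([ 0.09346423, -0.16592648,  0.85806549, -0.47692395])}
```

View pics/top0.png

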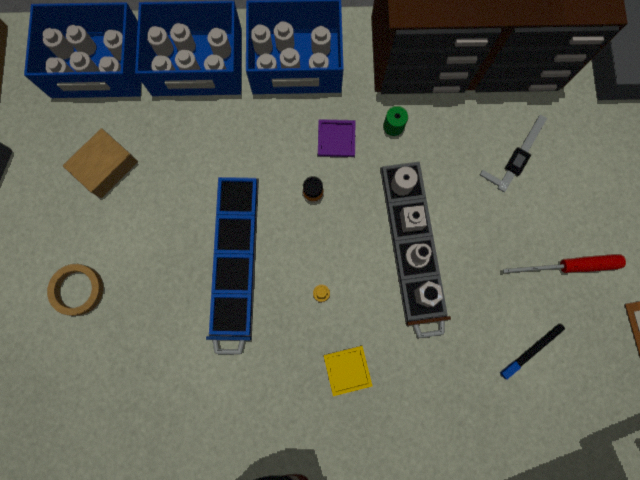

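View pics/side0.png

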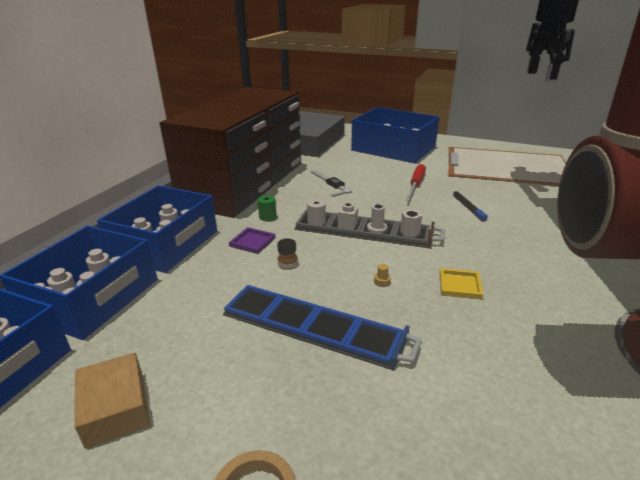

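The top view shows the brown tray at about (415,245) with its handle at the bottom (430,328). Counting from the handle, the parts are hex (428,294), bush (420,256), square (413,217) and roller (404,180). The blue tray is at about (235,258), handle at (228,346). Next I'll measure these.

```bash
cat > h.py <<'E'
from plant import *
import numpy as np, cv2
from scipy.spatial.transform import Rotation as R
def rot(q): return R.from_quat([q[1],q[2],q[3],q[0]])
def cam(n):
    c=camera_info(n); f=240/np.tan(np.radians(c["vertical_fov"])/2)
    return c,f,rot(c["rotation"]).as_matrix()
def ray(n,u,v,z):
    c,f,M=cam(n); d=M@np.array([(u-c["cx"])/f,(v-c["cy"])/f,1]); o=np.array(c["origin"])
    return o+d*(z-o[2])/d[2]
def proj(n,p):
    c,f,M=cam(n); q=M.T@(np.array(p)-c["origin"]); return f*q[0]/q[2]+c["cx"],f*q[1]/q[2]+c["cy"]
def delta(p,yaw):
    """tool-frame shift (if shifted first) and turn to reach TCP p with tool x at world yaw (deg)"""
    s=state(); T=rot(s["tool_rot"])
    G=R.from_euler('z',yaw,degrees=True)*R.from_euler('x',180,degrees=True)
    sh=T.inv().apply(np.array(p)-s["tool_pos"]); rv=(T.inv()*G).as_rotvec()
    print("t",round(s["time"],2),"pos",s["tool_pos"].round(4),"yaw",round(np.degrees(np.arctan2(*T.apply([1,0,0])[[1,0]])),2),"w",round(s["gripper_width"],3),"F",np.array(s["contact_force"]).round(1))
    print("shift",sh.round(4),"turn",rv.round(4), "shift in goal axes",G.inv().apply(np.array(p)-s["tool_pos"]).round(4))
E
python3 - <<'E'
from h import *
im=cv2.imread("pics/top0.png")
hsv=cv2.cvtColor(im,cv2.COLOR_BGR2HSV)
# blue tray rim
m=cv2.inRange(hsv,(100,120,50),(130,255,255)); m[:, :190]=0; m[:,280:]=0; m[:165]=0
c=max(cv2.findContours(m,cv2.RETR_EXTERNAL,cv2.CHAIN_APPROX_NONE)[0],key=cv2.contourArea)
print("rim rect",cv2.boxPoints(cv2.minAreaRect(c)).round(1).tolist())
for p in cv2.boxPoints(cv2.minAreaRect(c)): print(ray("top",*p,0.014).round(4))
d=cv2.inRange(hsv,(0,0,0),(179,255,45)); 
for (x0,x1,y0,y1) in [(205,265,170,345),(375,455,155,325)]:
    k=np.zeros_like(d);k[y0:y1,x0:x1]=d[y0:y1,x0:x1]
    n,l,s,ce=cv2.connectedComponentsWithStats(k)
    for i in range(1,n):
        if s[i,4]>40:
            r=cv2.minAreaRect(np.argwhere(l==i)[:,::-1].astype(np.float32))
            print("dark",s[i].tolist(),ce[i].round(1),"rectc",np.round(r[0],1),np.round(r[1],1),round(r[2],1),ray("top",*r[0],0.007).round(4))
crop=np.hstack([cv2.resize(im[155:340,375:455],None,fx=4,fy=3.2*1.25/1,interpolation=cv2.INTER_CUBIC)[:600] ,cv2.resize(im[160:360,195:275],None,fx=3,fy=3)[:600]] ) if 0 else cv2.resize(im[155:305,370:460],None,fx=4,fy=4,interpolation=cv2.INTER_CUBIC)
cv2.imwrite("pics/c1.png",crop)
cv2.imwrite("pics/c2.png",cv2.resize(im[235:335,380:460],None,fx=6,fy=6,interpolation=cv2.INTER_CUBIC))
E
```

```text
rim rect [[205.89999389648438, 338.6000061035156], [217.5, 175.3000030517578], [260.5, 178.39999389648438], [248.8000030517578, 341.6000061035156]]
[0.3957 0.1792 0.014 ]
[0.6678 0.1651 0.014 ]
[0.6608 0.092  0.014 ]
[0.3893 0.1105 0.014 ]
dark [220, 181, 32, 30, 891] [235.8 195.9] rectc [235.8 196. ] [30.6 29.3] 2.5 [0.6327 0.1348 0.007 ]
dark [218, 219, 33, 31, 941] [233.9 234.1] rectc [233.9 234.1] [31.1 30.7] 3.0 [0.5665 0.1373 0.007 ]
dark [216, 258, 33, 32, 991] [232.  273.4] rectc [232.  273.5] [31. 32.] 90.0 [0.5001 0.1399 0.007 ]
dark [213, 298, 34, 33, 1043] [229.7 314.1] rectc [229.5 314. ] [32. 33.] 90.0 [0.4339 0.1432 0.007 ]
dark [387, 165, 35, 34, 366] [403.1 184.5] rectc [403.8 181.6] [30.3 31.7] 81.9 [ 0.6521 -0.1535  0.007 ]
dark [381, 168, 38, 157, 261] [395.5 250.6] rectc [399.3 245.1] [158.2  12.3] 80.5 [ 0.5415 -0.1399  0.007 ]
dark [393, 202, 36, 35, 386] [405.9 221.2] rectc [410.1 218.9] [31.7 31.9] 80.5 [ 0.5862 -0.1607  0.007 ]
dark [399, 240, 37, 36, 495] [415.5 260.6] rectc [417.1 257.4] [32.7 32.2] 80.5 [ 0.5201 -0.1686  0.007 ]
dark [419, 247, 9, 9, 61] [423.2 251.2] rectc [423. 251.] [8. 8.] 90.0 [ 0.5307 -0.1792  0.007 ]
dark [406, 281, 37, 35, 531] [419.6 301. ] rectc [424. 297.] [33.5 32.6] 80.5 [ 0.4541 -0.1761  0.007 ]
dark [425, 287, 13, 13, 129] [430.6 293. ] rectc [431. 293.] [12. 12.] 0.0 [ 0.4604 -0.1881  0.007 ]
```

View pics/c1.png

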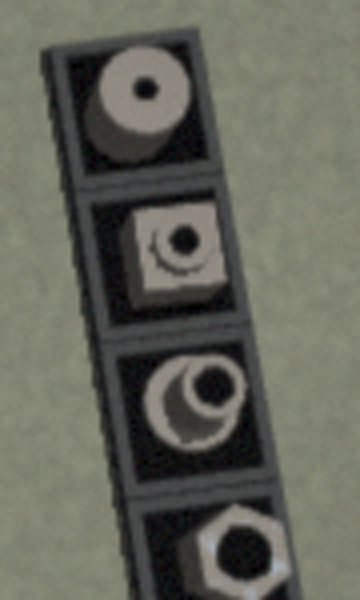

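View pics/c2.png

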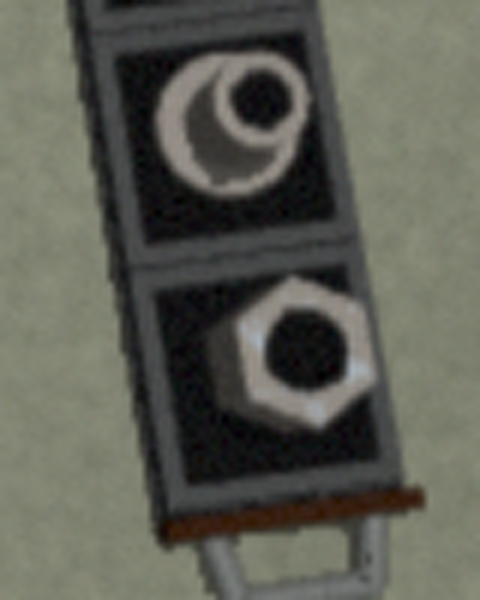

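The crops show the hex bore centred at about (430.6,293.0), the bush bore at (423.2,251.2), the square's boss bore near (415.6,214.4) and the roller bore near (405.9,176.6). The square is nearly aligned with its tray. I'll refine the bores and yaws and cross-check them in the side view.

Run:
```python
from h import *
im=cv2.imread("pics/top0.png"); g=cv2.cvtColor(im,cv2.COLOR_BGR2GRAY)
P={"hex":(430.6,293,.049,9),"bush":(423.2,251.2,.057,7),"sq":(415.6,214.4,.053,5),"roll":(405.9,176.6,.051,5)}
out={}
for k,(u,v,z,r) in P.items():
    a=int(round(u));b=int(round(v)); w=np.clip(110.-g[b-r:b+r+1,a-r:a+r+1],0,None)
    yy,xx=np.mgrid[b-r:b+r+1,a-r:a+r+1]
    _,l=cv2.connectedComponents((w>20).astype(np.uint8)); w=w*(l==l[r,r])
    c=(xx*w).sum()/w.sum(),(yy*w).sum()/w.sum()
    out[k]=ray("top",*c,z); print(k,np.round(c,1),out[k].round(4),"side proj",np.round(proj("side",out[k]),1))
t=lambda s,x,y,ox,oy,z:ray("top",ox+(x+.5)/s-.5,oy+(y+.5)/s-.5,z)
H=[(295,278),(365,313),(372,382),(320,430),(246,395),(240,322)]
q=np.array([t(6,*h,380,235,.049) for h in H]); c=q.mean(0); print("hex c",c.round(4))
a=np.degrees(np.arctan2(*(q-c)[:,:2].T[::-1]));print("corner ang",a.round(1),"mod60",(a%60).round(1),"r",np.linalg.norm(q-c,axis=1).round(4))
S=[(137,207),(213,203),(224,280),(143,292)]
q=np.array([t(4,*h,370,155,.043) for h in S]); print("sq c",q.mean(0).round(4))
e=np.roll(q,-1,0)-q; print(np.degrees(np.arctan2(e[:,1],e[:,0])).round(1),np.linalg.norm(e,axis=1).round(4))
for x in(0.4339,): pass
for p in[(0.6327,.1348,.007),(.4339,.1432,.007)]: print("blue cell side proj",np.round(proj("side",p),1))
m=cv2.imread("pics/side0.png")
s=m[190:370,220:460].copy(); s=cv2.resize(s,None,fx=3.2,fy=3.2,interpolation=cv2.INTER_CUBIC)
for p in list(out.values())+[(0.6327,.1348,.007),(.4339,.1432,.007)]:
    u,v=proj("side",p); cv2.drawMarker(s,(int((u-220)*3.2),int((v-190)*3.2)),(0,0,255),0,10,1)
cv2.imwrite("pics/s1.png",s)
```

```text
hex [430.6 293. ] [ 0.4576 -0.1777  0.049 ] side proj [412.  213.4]
bush [423.1 251.2] [ 0.5227 -0.1683  0.057 ] side proj [378.5 206.1]
sq [415.7 214.7] [ 0.5827 -0.161   0.053 ] side proj [348.4 204.4]
roll [406.  176.8] [ 0.6468 -0.1492  0.051 ] side proj [316.5 202.4]
hex c [ 0.457  -0.1777  0.049 ]
corner ang [   5.   -57.8 -115.3 -173.5  122.5   63.2] mod60 [5.  2.2 4.7 6.5 2.5 3.2] r [0.0197 0.0189 0.0184 0.02   0.0194 0.0188]
sq c [ 0.5829 -0.1609  0.043 ]
[ -88.1 -175.6   97.3    0.8] [0.0311 0.0322 0.0333 0.0353]
blue cell side proj [253.7 304.3]
blue cell side proj [374.2 341.2]
```

View pics/s1.png

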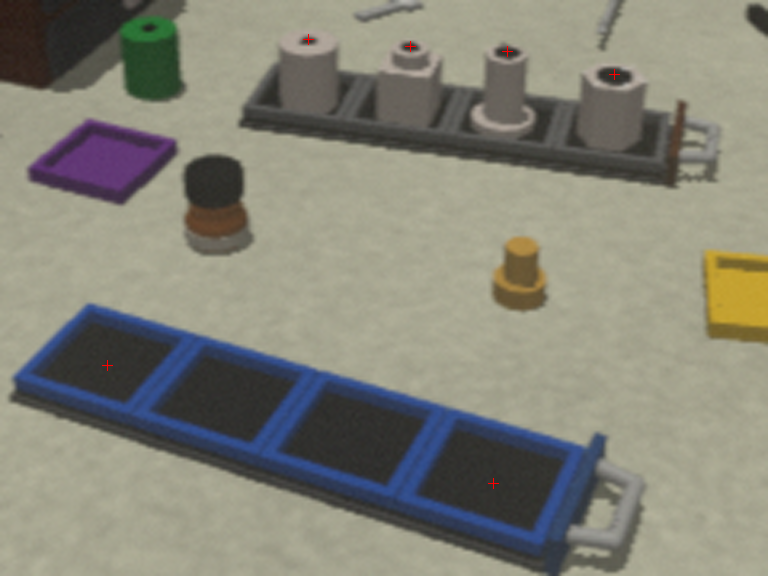

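The side view agrees: all four projected top centres fall on the bores, and the blue cell centres match. The parts' yaw is about +4°, so I'll use jaw yaw -86°. Order: hex to +99, bush to +33, square to -33, roller to -99.

```bash
python3 -c "
from h import *
delta((.4573,-.1777,.14),-86)"
```

```text
t 0.1 pos [ 0.2727 -0.5617  0.2302] yaw -64.11 w 1.001 F [-0.2 -0.2 -0.2]
shift [-0.2647 -0.3337  0.0907] turn [1.00e-04 1.90e-03 3.82e-01] shift in goal axes [-0.3702 -0.2109  0.0902]
```

```bash
python3 -m inch '0 0 0 0 0 0.0955 0;0 0 0 0 0 0.0955 0;0 0 0 0 0 0.0955 0;0 0 0 0 0 0.0955 0;-0.026 -0.015 0 0 0 0 0;-0.026 -0.015 0 0 0 0 0;-0.026 -0.015 0 0 0 0 0;-0.026 -0.015 0 0 0 0 0;-0.026 -0.015 0 0 0 0 0;-0.026 -0.015 0 0 0 0 0'; python3 -m inch '-0.026 -0.015 0 0 0 0 0;-0.026 -0.015 0 0 0 0 0;-0.026 -0.015 0 0 0 0 0;-0.026 -0.015 0 0 0 0 0;-0.026 -0.015 0 0 0 0 0;-0.026 -0.015 0 0 0 0 0;-0.026 -0.015 0.02 0 0 0 0;-0.026 -0.015 0.03 0 0 0 0;0 0 0.03 0 0 0 0;0 0 0.005 0 0 0 0';  python3 -c "
from h import *
delta((.4573,-.1777,.018),-86)"
```

```text
time: 0.93
tool_pos: [0.3519, -0.3988, 0.2306]
tool_rot: [-0.0, 0.731, -0.682, -0.0]
contact_force: [0.3, -0.0, 0.1]
gripper_width: 0.998
time: 1.77
tool_pos: [0.4538, -0.1817, 0.1407]
tool_rot: [0.001, 0.732, -0.681, -0.005]
contact_force: [-1.4, -0.3, -0.8]
gripper_width: 0.999
t 1.77 pos [ 0.4538 -0.1817  0.1407] yaw -85.83 w 0.999 F [-1.4 -0.3 -0.8]
shift [-0.003  -0.0048  0.1227] turn [0.0085 0.0057 0.003 ] shift in goal axes [-0.0037 -0.0038  0.1227]
```

```bash
python3 -m inch '0 0 0 0 0 0 0;0 0 0 0 0 0 0;0 0 0 0 0 0 0';  python3 -c "
from h import *
delta((.4573,-.1777,.018),-86)"
```

```text
time: 2.02
tool_pos: [0.4576, -0.1864, 0.1491]
tool_rot: [-0.0, 0.731, -0.682, 0.002]
contact_force: [-0.5, -0.2, 0.4]
gripper_width: 1.0
t 2.02 pos [ 0.4576 -0.1864  0.1491] yaw -86.08 w 1.0 F [-0.5 -0.2  0.4]
shift [-9.00e-03  1.00e-04  1.31e-01] turn [-0.0027 -0.002  -0.0014] shift in goal axes [-0.0087 -0.0003  0.1311]
```

```bash
python3 -m inch '-0.009 0 0.02 0 0 0 0;0 0 0.025 0 0 0 0;0 0 0.025 0 0 0 0;0 0 0 0 0 0 0;0 0 0 0 0 0 0;0 0 0 0 0 0 0';  python3 -c "
from h import *
delta((.4573,-.1777,.018),-86)
grab=grab_frame('top');cv2.imwrite('pics/t2.png',grab[150:350,300:500].repeat(3,0).repeat(3,1))"
```

```text
time: 2.52
tool_pos: [0.4574, -0.1773, 0.0793]
tool_rot: [-0.0, 0.731, -0.682, 0.002]
contact_force: [-0.0, -0.1, 1.0]
gripper_width: 1.001
t 2.52 pos [ 0.4574 -0.1773  0.0793] yaw -86.05 w 1.001 F [-0.  -0.1  1. ]
shift [0.0003 0.0004 0.0613] turn [-0.003  -0.002  -0.0009] shift in goal axes [0.0004 0.0002 0.0613]
```

View pics/t2.png

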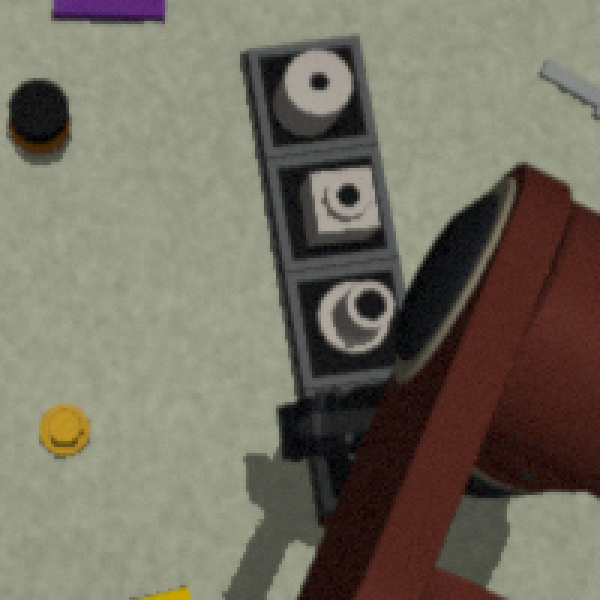

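The gripper is over the hex cell and the other parts are undisturbed. Descending and closing.

```bash
python3 -m inch '0 0 0.02 0 0 0 0;0 0 0.02 0 0 0 0;0 0 0.015 0 0 0 0;0 0 0.006 0 0 0 0;0 0 0 0 0 0 0;0 0 0 0 0 0 0.5;0 0 0 0 0 0 1;0 0 0 0 0 0 1;0 0 0 0 0 0 1;0 0 0 0 0 0 1';python3 -m inch '0 0 0 0 0 0 1;0 0 0 0 0 0 1;0 0 0 0 0 0 1;0 0 0 0 0 0 1';  python3 -c "
from h import *
delta((.4573,-.1777,.018),-86)
grab=grab_frame('side');cv2.imwrite('pics/s3.png',grab[130:330,280:500].repeat(3,0).repeat(3,1))"
```

```text
time: 3.4
tool_pos: [0.4572, -0.1766, 0.0173]
tool_rot: [-0.0, 0.731, -0.682, 0.001]
contact_force: [0.6, 0.2, 0.7]
gripper_width: 0.39
time: 3.73
tool_pos: [0.4571, -0.1766, 0.0172]
tool_rot: [-0.0, 0.731, -0.682, 0.001]
contact_force: [0.0, 0.9, 6.2]
gripper_width: 0.387
t 3.73 pos [ 0.4571 -0.1766  0.0172] yaw -86.0 w 0.387 F [0.  0.9 6.2]
shift [ 0.0011 -0.0001 -0.0008] turn [-0.0019 -0.0012 -0.0001] shift in goal axes [ 0.0011 -0.0001 -0.0008]
```

View pics/s3.png

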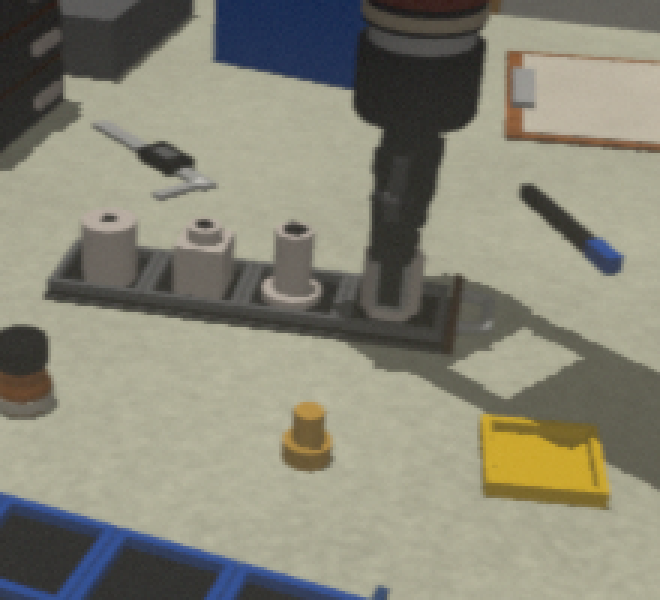

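The hex is gripped at about 33 mm, which matches its 34 mm flats. Lifting.

```bash
python3 -m inch '0 0 -0.01 0 0 0 1;0 0 -0.02 0 0 0 1;0 0 -0.03 0 0 0 1;0 0 -0.03 0 0 0 1;0 0 -0.03 0 0 0 1;0 0 0 0 0 0 1;0 0 0 0 0 0 1;0 0 0 0 0 0 1';  python3 -c "
from h import *
delta((.6327,.1348,.10),-90)
delta((.6327,.1348,.10),-86)"
```

```text
time: 4.45
tool_pos: [0.4555, -0.1757, 0.1353]
tool_rot: [0.0, 0.731, -0.682, -0.001]
contact_force: [0.1, -0.9, -0.9]
gripper_width: 0.39
t 4.45 pos [ 0.4555 -0.1757  0.1353] yaw -86.0 w 0.39 F [ 0.1 -0.9 -0.9]
shift [-0.2973 -0.1984  0.0353] turn [0.0009 0.0006 0.0698] shift in goal axes [-0.3105 -0.1772  0.0353]
t 4.45 pos [ 0.4555 -0.1757  0.1353] yaw -86.0 w 0.39 F [ 0.1 -0.9 -0.9]
shift [-0.2973 -0.1984  0.0353] turn [ 0.0009  0.0006 -0.    ] shift in goal axes [-0.2974 -0.1984  0.0353]
```

```bash
python3 -m inch '-0.010 -0.0067 0 0 0 0 1;-0.020 -0.0133 0 0 0 0 1;-0.025 -0.0167 0 0 0 0 1;-0.025 -0.0167 0 0 0 0 1;-0.025 -0.0167 0 0 0 0 1;-0.025 -0.0167 0 0 0 0 1;-0.025 -0.0167 0 0 0 0 1;-0.025 -0.0167 0 0 0 0 1;-0.025 -0.0167 0 0 0 0 1;-0.025 -0.0167 0 0 0 0 1'; python3 -m inch '-0.025 -0.0167 0 0 0 0 1;-0.020 -0.0133 0 0 0 0 1;-0.015 -0.010 0 0 0 0 1;-0.007 -0.005 0 0 0 0 1;0 0 0 0 0 0 1;0 0 0 0 0 0 1;0 0 0 0 0 0 1;0 0 0 0 0 0 1;0 0 0 0 0 0 1';  python3 -c "
from h import *
delta((.6327,.1348,.0185),-86)"
```

```text
time: 5.28
tool_pos: [0.5925, 0.0666, 0.1334]
tool_rot: [0.001, 0.731, -0.682, -0.002]
contact_force: [0.7, -0.5, -0.5]
gripper_width: 0.39
time: 6.03
tool_pos: [0.6332, 0.1332, 0.1358]
tool_rot: [0.0, 0.731, -0.682, -0.0]
contact_force: [-0.4, 0.2, -1.8]
gripper_width: 0.391
t 6.03 pos [0.6332 0.1332 0.1358] yaw -86.07 w 0.391 F [-0.4  0.2 -1.8]
shift [-0.0017  0.0003  0.1173] turn [ 0.0002 -0.0001 -0.0013] shift in goal axes [-0.0016  0.0003  0.1173]
```

```bash
python3 -m inch '-0.0015 0 0.015 0 0 0 1;0 0 0.02 0 0 0 1;0 0 0.02 0 0 0 1;0 0 0.02 0 0 0 1;0 0 0.02 0 0 0 1;0 0 0.01 0 0 0 1;0 0 0.006 0 0 0 1;0 0 0.003 0 0 0 1;0 0 0 0 0 0 1;0 0 0 0 0 0 1';  python3 -m inch '0 0 0 0 0 0 1;0 0 0 0 0 0 1';python3 -c "
from h import *
delta((.6327,.1348,.0180),-86)
grab=grab_frame('side');cv2.imwrite('pics/s4.png',grab[130:330,180:400].repeat(3,0).repeat(3,1))"
```

```text
time: 6.87
tool_pos: [0.6343, 0.1357, 0.023]
tool_rot: [-0.001, 0.731, -0.682, 0.001]
contact_force: [-0.8, -0.2, -0.3]
gripper_width: 0.394
time: 7.03
tool_pos: [0.6344, 0.1357, 0.0232]
tool_rot: [-0.001, 0.731, -0.682, 0.001]
contact_force: [1.6, 0.0, -1.8]
gripper_width: 0.386
t 7.03 pos [0.6344 0.1357 0.0232] yaw -86.0 w 0.386 F [ 1.6  0.  -1.8]
shift [0.0008 0.0018 0.0052] turn [-0.0024  0.0001 -0.    ] shift in goal axes [0.0008 0.0017 0.0052]
```

View pics/s4.png

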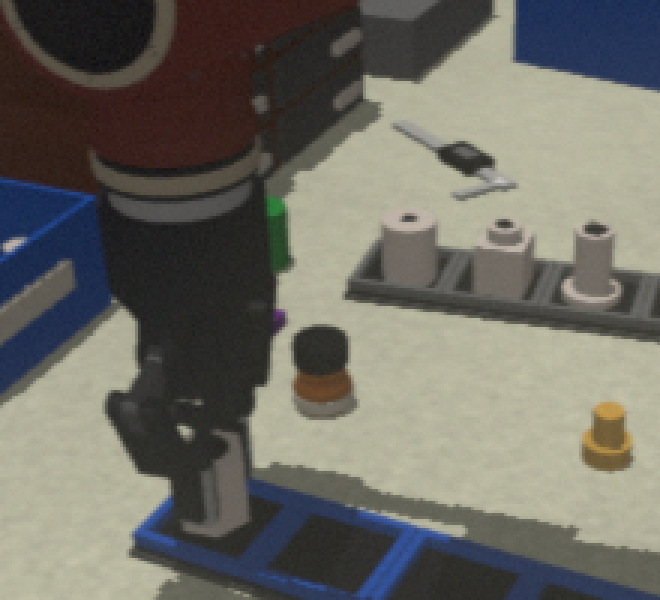

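The hex hangs about 5 mm above its cell and clear of the walls. Lowering the last few millimetres, then releasing.

```bash
python3 -m inch '0 0.0015 0.0025 0 0 0 1;0 0 0.0025 0 0 0 1;0 0 0 0 0 0 1;0 0 0 0 0 0 1;0 0 0 0 0 0 1';python3 -c "
from h import *
delta((.6327,.1348,.0175),-86)"
```

```text
time: 7.5
tool_pos: [0.6322, 0.1356, 0.0172]
tool_rot: [-0.0, 0.731, -0.682, 0.0]
contact_force: [0.2, 0.0, 1.7]
gripper_width: 0.385
t 7.5 pos [0.6322 0.1356 0.0172] yaw -86.0 w 0.385 F [0.2 0.  1.7]
shift [ 0.0008 -0.0004 -0.0003] turn [-0.0007  0.0001 -0.    ] shift in goal axes [ 0.0008 -0.0004 -0.0003]
```

```bash
python3 -m inch '0 0 0 0 0 0 0.55;0 0 0 0 0 0 0.5;0 0 0 0 0 0 0.4;0 0 0 0 0 0 0.3;0 0 0 0 0 0 0.2;0 0 0 0 0 0 0;0 0 -0.01 0 0 0 0;0 0 -0.02 0 0 0 0;0 0 -0.03 0 0 0 0;0 0 -0.03 0 0 0 0'; python3 -m inch '0 0 -0.03 0 0 0 0;0 0 0 0 0 0 0;0 0 0 0 0 0 0';python3 -c "
from h import *
delta((.5227,-.1683,.14),-86)
grab=grab_frame('side');cv2.imwrite('pics/s5.png',grab[130:330,180:400].repeat(3,0).repeat(3,1))"
```

```text
time: 8.33
tool_pos: [0.631, 0.1354, 0.1074]
tool_rot: [0.001, 0.731, -0.682, -0.001]
contact_force: [0.7, -0.1, 0.4]
gripper_width: 0.996
time: 8.58
tool_pos: [0.6339, 0.1357, 0.141]
tool_rot: [-0.002, 0.731, -0.682, 0.002]
contact_force: [0.9, 0.1, -1.1]
gripper_width: 0.998
t 8.58 pos [0.6339 0.1357 0.141 ] yaw -86.0 w 0.998 F [ 0.9  0.1 -1.1]
shift [2.955e-01 1.322e-01 1.000e-04] turn [-0.0067  0.0002  0.0001] shift in goal axes [0.2955 0.1322 0.001 ]
```

View pics/s5.png

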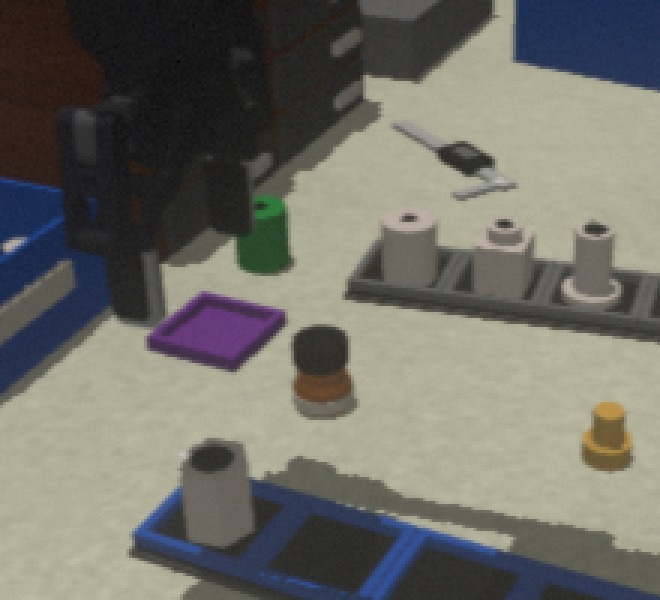

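The hex stands upright in the far cell. Next is the bush.

```bash
python3 -m inch '0.010 0.0045 0 0 0 0 0;0.020 0.009 0 0 0 0 0;0.025 0.011 0 0 0 0 0;0.025 0.011 0 0 0 0 0;0.025 0.011 0 0 0 0 0;0.025 0.011 0 0 0 0 0;0.025 0.011 0 0 0 0 0;0.025 0.011 0 0 0 0 0;0.025 0.0115 0 0 0 0 0;0.025 0.0115 0 0 0 0 0'; python3 -m inch '0.025 0.0115 0 0 0 0 0;0.020 0.009 0 0 0 0 0;0.015 0.007 0 0 0 0 0;0.0055 0.0025 0 0 0 0 0;0 0 0.02 0 0 0 0;0 0 0.02 0 0 0 0;0 0 0.01 0 0 0 0;0 0 0 0 0 0 0;0 0 0 0 0 0 0;0 0 0 0 0 0 0';  python3 -c "
from h import *
delta((.5227,-.1678,.020),-86)"
```

```text
time: 9.47
tool_pos: [0.5433, -0.1023, 0.1345]
tool_rot: [0.001, 0.731, -0.682, -0.002]
contact_force: [0.4, -0.5, 0.0]
gripper_width: 1.002
time: 10.3
tool_pos: [0.5208, -0.1685, 0.0875]
tool_rot: [-0.0, 0.732, -0.682, 0.0]
contact_force: [0.4, -0.7, 0.4]
gripper_width: 0.999
t 10.3 pos [ 0.5208 -0.1685  0.0875] yaw -85.98 w 0.999 F [ 0.4 -0.7  0.4]
shift [-0.0005 -0.0019  0.0675] turn [-0.0007 -0.0003  0.0004] shift in goal axes [-0.0005 -0.0019  0.0675]
```

```bash
python3 -m inch '0 -0.002 0.02 0 0 0 0;0 0 0.02 0 0 0 0;0 0 0.018 0 0 0 0;0 0 0.008 0 0 0 0;0 0 0 0 0 0 0;0 0 0 0 0 0 0.5;0 0 0 0 0 0 0.7;0 0 0 0 0 0 1;0 0 0 0 0 0 1;0 0 0 0 0 0 1';python3 -m inch '0 0 0 0 0 0 1;0 0 0 0 0 0 1;0 0 0 0 0 0 1;0 0 0 0 0 0 1';  python3 -c "
from h import *
delta((.5227,-.1683,.020),-86)
grab=grab_frame('side');cv2.imwrite('pics/s6.png',grab[130:330,280:500].repeat(3,0).repeat(3,1))"
```

```text
time: 11.13
tool_pos: [0.5229, -0.1686, 0.0218]
tool_rot: [-0.0, 0.731, -0.682, 0.001]
contact_force: [-0.4, 0.6, 6.2]
gripper_width: 0.301
time: 11.47
tool_pos: [0.5232, -0.1688, 0.022]
tool_rot: [-0.0, 0.731, -0.682, 0.001]
contact_force: [-0.3, 0.3, 5.3]
gripper_width: 0.288
t 11.47 pos [ 0.5232 -0.1688  0.022 ] yaw -86.0 w 0.288 F [-0.3  0.3  5.3]
shift [-0.0006  0.0005  0.002 ] turn [-0.0017 -0.0009  0.    ] shift in goal axes [-0.0006  0.0005  0.002 ]
```

View pics/s6.png

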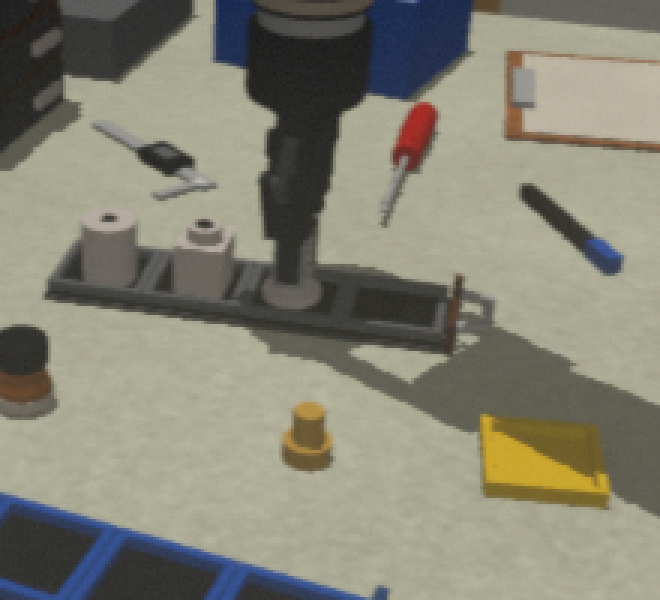

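The bush is gripped on its body, above the flange. Lifting.

```bash
python3 -m inch '0 0 -0.01 0 0 0 1;0 0 -0.02 0 0 0 1;0 0 -0.03 0 0 0 1;0 0 -0.03 0 0 0 1;0 0 -0.03 0 0 0 1;0 0 0 0 0 0 1;0 0 0 0 0 0 1;0 0 0 0 0 0 1';  python3 -c "
from h import *
delta((.5665,.1373,.10),-86)"
```

```text
time: 12.18
tool_pos: [0.5217, -0.168, 0.1402]
tool_rot: [0.0, 0.731, -0.682, -0.001]
contact_force: [-0.2, 0.1, -0.9]
gripper_width: 0.289
t 12.18 pos [ 0.5217 -0.168   0.1402] yaw -86.0 w 0.289 F [-0.2  0.1 -0.9]
shift [-0.3014 -0.0661  0.0403] turn [0.0012 0.0007 0.    ] shift in goal axes [-0.3015 -0.066   0.0402]
```

```bash
python3 -m inch '-0.010 -0.002 0 0 0 0 1;-0.020 -0.004 0 0 0 0 1;-0.025 -0.0055 0 0 0 0 1;-0.025 -0.0055 0 0 0 0 1;-0.025 -0.0055 0 0 0 0 1;-0.025 -0.0055 0 0 0 0 1;-0.025 -0.0055 0 0 0 0 1;-0.025 -0.0055 0 0 0 0 1;-0.025 -0.0055 0 0 0 0 1;-0.025 -0.0055 0 0 0 0 1'; python3 -m inch '-0.025 -0.0055 0 0 0 0 1;-0.020 -0.0045 0 0 0 0 1;-0.016 -0.0035 0 0 0 0 1;-0.010 -0.0025 0 0 0 0 1;0 0 0 0 0 0 1;0 0 0 0 0 0 1;0 0 0 0 0 0 1;0 0 0 0 0 0 1;0 0 0 0 0 0 1';  python3 -c "
from h import *
delta((.5665,.1373,.022),-86)"
```

```text
time: 13.02
tool_pos: [0.5546, 0.0666, 0.1386]
tool_rot: [0.001, 0.731, -0.682, -0.002]
contact_force: [0.6, 0.1, 0.2]
gripper_width: 0.29
time: 13.77
tool_pos: [0.5671, 0.1356, 0.1408]
tool_rot: [0.0, 0.731, -0.682, -0.0]
contact_force: [-0.4, -0.1, -0.2]
gripper_width: 0.289
t 13.77 pos [0.5671 0.1356 0.1408] yaw -86.07 w 0.289 F [-0.4 -0.1 -0.2]
shift [-0.0017  0.0005  0.1188] turn [ 0.0002 -0.0001 -0.0013] shift in goal axes [-0.0017  0.0005  0.1188]
```

```bash
python3 -m inch '-0.0005 0 0.015 0 0 0 1;0 0 0.02 0 0 0 1;0 0 0.02 0 0 0 1;0 0 0.02 0 0 0 1;0 0 0.02 0 0 0 1;0 0 0.01 0 0 0 1;0 0 0.006 0 0 0 1;0 0 0.003 0 0 0 1;0 0 0 0 0 0 1;0 0 0 0 0 0 1';  python3 -m inch '0 0 0 0 0 0 1;0 0 0 0 0 0 1';python3 -c "
from h import *
delta((.5665,.1373,.022),-86)
grab=grab_frame('side');cv2.imwrite('pics/s7.png',grab[180:380,200:420].repeat(3,0).repeat(3,1))"
```

```text
time: 14.6
tool_pos: [0.5681, 0.137, 0.028]
tool_rot: [-0.001, 0.731, -0.682, 0.001]
contact_force: [1.0, 0.3, 0.3]
gripper_width: 0.289
time: 14.77
tool_pos: [0.568, 0.1371, 0.0281]
tool_rot: [-0.001, 0.731, -0.682, 0.001]
contact_force: [0.1, 0.1, -1.0]
gripper_width: 0.288
t 14.77 pos [0.568  0.1371 0.0281] yaw -86.0 w 0.288 F [ 0.1  0.1 -1. ]
shift [-0.0003  0.0015  0.0061] turn [-0.0021  0.0001  0.    ] shift in goal axes [-0.0003  0.0015  0.0061]
```

View pics/s7.png

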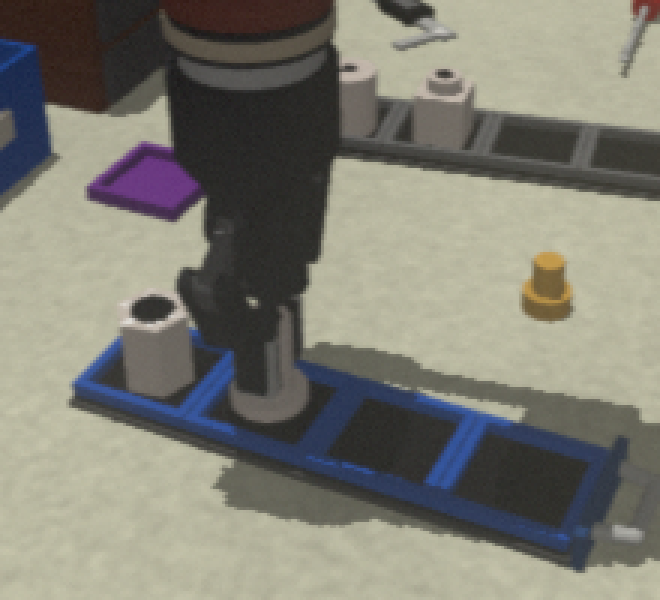

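The bush hovers about 6 mm above its cell. I'll check that it is centred before lowering.

```bash
python3 -c "
from h import *
print(ray('side',200+270/3,180+392/3,.020))"; python3 -m inch '0 0.001 0.0025 0 0 0 1;0 0 0.003 0 0 0 1;0 0 0 0 0 0 1;0 0 0 0 0 0 1;0 0 0 0 0 0 1';python3 -c "
from h import *
delta((.5665,.1373,.022),-86)
grab=grab_frame('side');cv2.imwrite('pics/s8.png',grab[230:380,200:420].repeat(3,0).repeat(3,1))"
```

```text
[0.56573636 0.14135522 0.02      ]
time: 15.23
tool_pos: [0.5666, 0.137, 0.022]
tool_rot: [-0.0, 0.731, -0.682, 0.0]
contact_force: [-1.1, 0.3, 4.6]
gripper_width: 0.286
t 15.23 pos [0.5666 0.137  0.022 ] yaw -86.0 w 0.286 F [-1.1  0.3  4.6]
shift [-0.0003  0.0001  0.    ] turn [-0.0009  0.0001  0.0001] shift in goal axes [-0.0003  0.0001  0.    ]
```

View pics/s8.png

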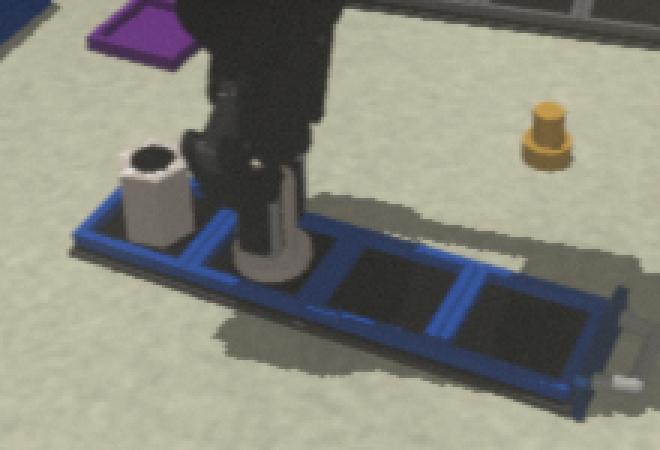

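The bush is on the floor inside its cell, with 4.6 N contact. Releasing and rising.

```bash
python3 -m inch '0 0 0 0 0 0 0.66;0 0 0 0 0 0 0.6;0 0 0 0 0 0 0.5;0 0 0 0 0 0 0.3;0 0 0 0 0 0 0.2;0 0 0 0 0 0 0;0 0 -0.01 0 0 0 0;0 0 -0.02 0 0 0 0;0 0 -0.03 0 0 0 0;0 0 -0.03 0 0 0 0'; python3 -m inch '0 0 -0.03 0 0 0 0;0 0 0 0 0 0 0;0 0 0 0 0 0 0;0 0 0 0 0 0 0';python3 -c "
from h import *
delta((.5828,-.1610,.14),-86)
grab=grab_frame('side');cv2.imwrite('pics/s9.png',grab[180:380,200:420].repeat(3,0).repeat(3,1))"
```

```text
time: 16.12
tool_pos: [0.5653, 0.1368, 0.112]
tool_rot: [0.001, 0.731, -0.682, -0.001]
contact_force: [0.9, -1.0, 0.6]
gripper_width: 0.999
time: 16.45
tool_pos: [0.5659, 0.1369, 0.1414]
tool_rot: [0.0, 0.731, -0.682, 0.0]
contact_force: [-0.7, 0.2, -0.1]
gripper_width: 0.997
t 16.45 pos [0.5659 0.1369 0.1414] yaw -86.0 w 0.997 F [-0.7  0.2 -0.1]
shift [0.2983 0.0039 0.0015] turn [-0. -0. -0.] shift in goal axes [0.2983 0.0039 0.0014]
```

View pics/s9.png

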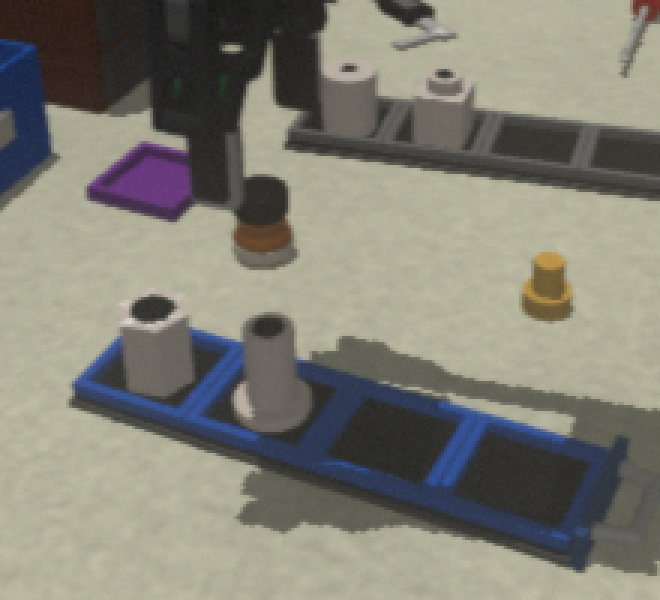

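The bush stands upright in the +33 cell. Next is the square block.

```bash
python3 -m inch '0.010 0 0 0 0 0 0;0.020 0 0 0 0 0 0;0.025 0 0 0 0 0 0;0.025 0.001 0 0 0 0 0;0.025 0 0 0 0 0 0;0.025 0.001 0 0 0 0 0;0.025 0 0 0 0 0 0;0.025 0.001 0 0 0 0 0;0.025 0 0 0 0 0 0;0.025 0.001 0 0 0 0 0'; python3 -m inch '0.025 0 0 0 0 0 0;0.020 0 0 0 0 0 0;0.015 0 0 0 0 0 0;0.008 0 0 0 0 0 0;0 0 0.02 0 0 0 0;0 0 0.02 0 0 0 0;0 0 0.01 0 0 0 0;0 0 0 0 0 0 0;0 0 0 0 0 0 0;0 0 0 0 0 0 0';  python3 -c "
from h import *
delta((.5828,-.1610,.017),-86)"
```

```text
time: 17.33
tool_pos: [0.577, -0.0945, 0.1395]
tool_rot: [0.001, 0.731, -0.682, -0.001]
contact_force: [0.3, 0.2, -1.1]
gripper_width: 0.998
time: 18.17
tool_pos: [0.5835, -0.1605, 0.0923]
tool_rot: [-0.0, 0.732, -0.682, 0.001]
contact_force: [-0.6, -0.4, 0.3]
gripper_width: 1.0
t 18.17 pos [ 0.5835 -0.1605  0.0923] yaw -85.97 w 1.0 F [-0.6 -0.4  0.3]
shift [0.0004 0.0008 0.0753] turn [-0.0011 -0.0005  0.0006] shift in goal axes [0.0004 0.0008 0.0753]
```

```bash
python3 -m inch '0 0.0005 0.02 0 0 0 0;0 0 0.025 0 0 0 0;0 0 0.020 0 0 0 0;0 0 0.0095 0 0 0 0;0 0 0 0 0 0 0;0 0 0 0 0 0 0.4;0 0 0 0 0 0 0.6;0 0 0 0 0 0 1;0 0 0 0 0 0 1;0 0 0 0 0 0 1';python3 -m inch '0 0 0 0 0 0 1;0 0 0 0 0 0 1;0 0 0 0 0 0 1;0 0 0 0 0 0 1';  python3 -c "
from h import *
delta((.5828,-.1610,.017),-86)
grab=grab_frame('side');cv2.imwrite('pics/s10.png',grab[130:330,260:480].repeat(3,0).repeat(3,1))"
```

```text
time: 19.0
tool_pos: [0.5838, -0.1612, 0.0188]
tool_rot: [-0.001, 0.731, -0.682, 0.002]
contact_force: [1.8, 0.4, 0.7]
gripper_width: 0.387
time: 19.33
tool_pos: [0.5837, -0.1612, 0.0186]
tool_rot: [-0.001, 0.731, -0.682, 0.001]
contact_force: [-0.3, 0.8, 5.3]
gripper_width: 0.384
t 19.33 pos [ 0.5837 -0.1612  0.0186] yaw -86.0 w 0.384 F [-0.3  0.8  5.3]
shift [-0.0003  0.0009  0.0016] turn [-0.0026 -0.0013 -0.    ] shift in goal axes [-0.0003  0.0009  0.0016]
```

View pics/s10.png

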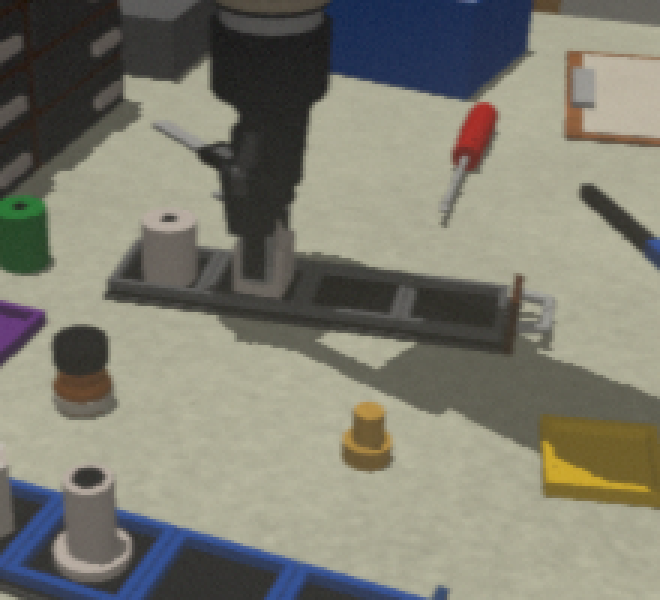

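The block is gripped at 34 mm. Lifting.

```bash
python3 -m inch '0 0 -0.01 0 0 0 1;0 0 -0.02 0 0 0 1;0 0 -0.03 0 0 0 1;0 0 -0.03 0 0 0 1;0 0 -0.03 0 0 0 1;0 0 0 0 0 0 1;0 0 0 0 0 0 1;0 0 0 0 0 0 1';  python3 -c "
from h import *
delta((.5003,.1400,.10),-86)"
```

```text
time: 20.05
tool_pos: [0.5818, -0.1604, 0.1363]
tool_rot: [0.0, 0.731, -0.682, -0.001]
contact_force: [-0.9, 0.4, -0.2]
gripper_width: 0.385
t 20.05 pos [ 0.5818 -0.1604  0.1363] yaw -86.0 w 0.385 F [-0.9  0.4 -0.2]
shift [-0.3054  0.0603  0.0365] turn [0.0011 0.0005 0.    ] shift in goal axes [-0.3054  0.0603  0.0363]
```

```bash
python3 -m inch '-0.010 0.002 0 0 0 0 1;-0.020 0.004 0 0 0 0 1;-0.025 0.005 0 0 0 0 1;-0.025 0.005 0 0 0 0 1;-0.025 0.005 0 0 0 0 1;-0.025 0.005 0 0 0 0 1;-0.025 0.005 0 0 0 0 1;-0.025 0.005 0 0 0 0 1;-0.025 0.005 0 0 0 0 1;-0.025 0.005 0 0 0 0 1'; python3 -m inch '-0.025 0.005 0 0 0 0 1;-0.025 0.005 0 0 0 0 1;-0.016 0.003 0 0 0 0 1;-0.009 0.0013 0 0 0 0 1;0 0 0 0 0 0 1;0 0 0 0 0 0 1;0 0 0 0 0 0 1;0 0 0 0 0 0 1;0 0 0 0 0 0 1';  python3 -c "
from h import *
delta((.5003,.1400,.0185),-86)"
```

```text
time: 20.88
tool_pos: [0.5182, 0.0673, 0.1346]
tool_rot: [0.001, 0.731, -0.682, -0.002]
contact_force: [1.0, 0.7, -0.8]
gripper_width: 0.383
time: 21.63
tool_pos: [0.5013, 0.1385, 0.1368]
tool_rot: [0.0, 0.731, -0.683, 0.0]
contact_force: [0.7, 0.2, -0.3]
gripper_width: 0.391
t 21.63 pos [0.5013 0.1385 0.1368] yaw -86.08 w 0.391 F [ 0.7  0.2 -0.3]
shift [-0.0015  0.0008  0.1183] turn [ 0.0001 -0.0001 -0.0014] shift in goal axes [-0.0015  0.0009  0.1183]
```

```bash
python3 -m inch '0 0.001 0.015 0 0 0 1;0 0 0.02 0 0 0 1;0 0 0.02 0 0 0 1;0 0 0.02 0 0 0 1;0 0 0.02 0 0 0 1;0 0 0.01 0 0 0 1;0 0 0.005 0 0 0 1;0 0 0.003 0 0 0 1;0 0 0 0 0 0 1;0 0 0 0 0 0 1';  python3 -m inch '0 0 0 0 0 0 1;0 0 0 0 0 0 1';python3 -c "
from h import *
delta((.5003,.1400,.0185),-86)
grab=grab_frame('side');cv2.imwrite('pics/s11.png',grab[180:380,200:420].repeat(3,0).repeat(3,1))"
```

```text
time: 22.47
tool_pos: [0.501, 0.1393, 0.025]
tool_rot: [-0.001, 0.731, -0.682, 0.001]
contact_force: [0.5, 0.2, 0.0]
gripper_width: 0.388
time: 22.63
tool_pos: [0.5009, 0.1394, 0.025]
tool_rot: [-0.001, 0.731, -0.682, 0.001]
contact_force: [-0.2, -0.6, 0.6]
gripper_width: 0.384
t 22.63 pos [0.5009 0.1394 0.025 ] yaw -86.0 w 0.384 F [-0.2 -0.6  0.6]
shift [-0.0006  0.0005  0.0065] turn [-0.002   0.0001  0.0001] shift in goal axes [-0.0006  0.0005  0.0065]
```

View pics/s11.png

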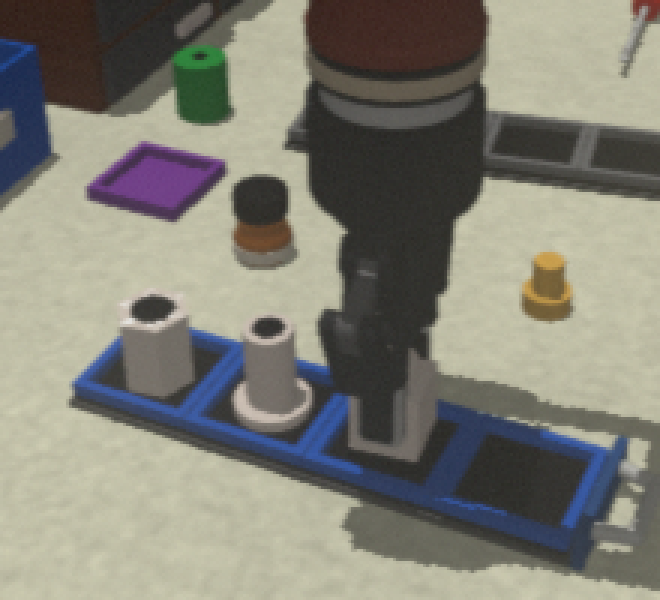

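The block hovers about 6 mm over the third cell. Lowering and checking for contact.

```bash
python3 -m inch '0 0 0.003 0 0 0 1;0 0 0.0035 0 0 0 1;0 0 0 0 0 0 1;0 0 0 0 0 0 1;0 0 0 0 0 0 1';python3 -c "
from h import *
delta((.5003,.1400,.0185),-86)
grab=grab_frame('side');cv2.imwrite('pics/s12.png',grab[230:380,200:420].repeat(3,0).repeat(3,1))"
```

```text
time: 23.1
tool_pos: [0.501, 0.1395, 0.0186]
tool_rot: [-0.001, 0.731, -0.682, 0.001]
contact_force: [-3.0, 0.7, 7.1]
gripper_width: 0.383
t 23.1 pos [0.501  0.1395 0.0186] yaw -85.99 w 0.383 F [-3.   0.7  7.1]
shift [-0.0006  0.0006  0.0001] turn [-0.0016  0.0001  0.0001] shift in goal axes [-0.0006  0.0006  0.0001]
```

View pics/s12.png

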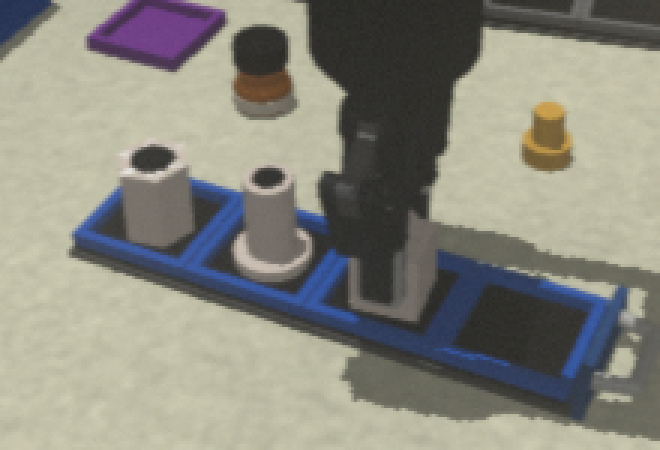

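Contact comes at the same height at which it was picked up, so the block is on the floor. Releasing.

```bash
python3 -m inch '0 0 0 0 0 0 0.55;0 0 0 0 0 0 0.5;0 0 0 0 0 0 0.4;0 0 0 0 0 0 0.3;0 0 0 0 0 0 0.2;0 0 0 0 0 0 0;0 0 -0.01 0 0 0 0;0 0 -0.02 0 0 0 0;0 0 -0.03 0 0 0 0;0 0 -0.03 0 0 0 0'; python3 -m inch '0 0 -0.03 0 0 0 0;0 0 0 0 0 0 0;0 0 0 0 0 0 0;0 0 0 0 0 0 0';python3 -c "
from h import *
delta((.6468,-.1492,.14),-86)
grab=grab_frame('side');cv2.imwrite('pics/s13.png',grab[180:380,200:420].repeat(3,0).repeat(3,1))"
```

```text
time: 23.98
tool_pos: [0.4991, 0.1392, 0.108]
tool_rot: [0.001, 0.731, -0.682, -0.001]
contact_force: [1.0, -0.6, -0.5]
gripper_width: 0.998
time: 24.32
tool_pos: [0.4998, 0.1393, 0.1374]
tool_rot: [-0.0, 0.731, -0.682, 0.0]
contact_force: [0.2, 0.3, -0.3]
gripper_width: 1.005
t 24.32 pos [0.4998 0.1393 0.1374] yaw -86.0 w 1.005 F [ 0.2  0.3 -0.3]
shift [ 0.298  -0.1265 -0.0025] turn [-0.0001 -0.      0.    ] shift in goal axes [ 0.298  -0.1265 -0.0026]
```

View pics/s13.png

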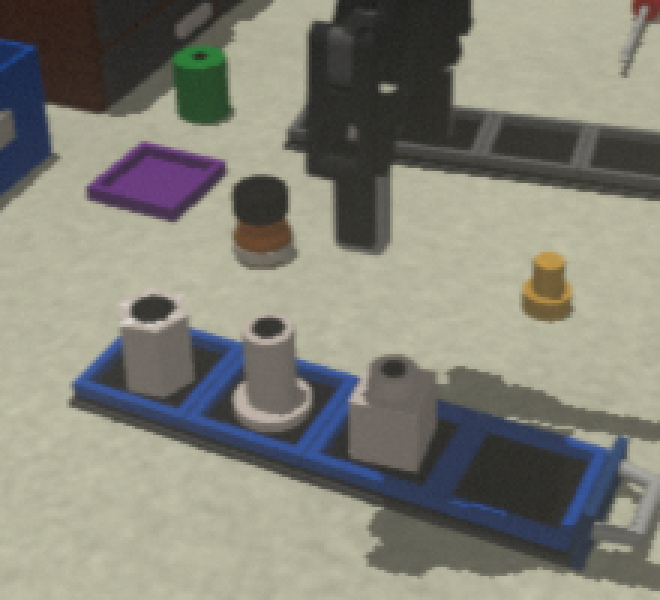

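The block stands upright in the third cell. Last is the roller.

```bash
python3 -m inch '0.010 -0.0042 0 0 0 0 0;0.020 -0.0085 0 0 0 0 0;0.025 -0.0106 0 0 0 0 0;0.025 -0.0106 0 0 0 0 0;0.025 -0.0106 0 0 0 0 0;0.025 -0.0106 0 0 0 0 0;0.025 -0.0106 0 0 0 0 0;0.025 -0.0106 0 0 0 0 0;0.025 -0.0106 0 0 0 0 0;0.025 -0.0106 0 0 0 0 0'; python3 -m inch '0.025 -0.0106 0 0 0 0 0;0.020 -0.0085 0 0 0 0 0;0.015 -0.0065 0 0 0 0 0;0.008 -0.0034 0 0 0 0 0;0 0 0.02 0 0 0 0;0 0 0.02 0 0 0 0;0 0 0.01 0 0 0 0;0 0 0 0 0 0 0;0 0 0 0 0 0 0;0 0 0 0 0 0 0';  python3 -c "
from h import *
delta((.6468,-.1492,.018),-86)"
```

```text
time: 25.2
tool_pos: [0.6129, -0.0853, 0.1354]
tool_rot: [0.001, 0.731, -0.682, -0.001]
contact_force: [-0.4, 0.1, 0.7]
gripper_width: 1.003
time: 26.03
tool_pos: [0.6474, -0.1491, 0.0882]
tool_rot: [-0.0, 0.731, -0.682, 0.0]
contact_force: [0.1, -0.4, 1.0]
gripper_width: 1.003
t 26.03 pos [ 0.6474 -0.1491  0.0882] yaw -85.98 w 1.003 F [ 0.1 -0.4  1. ]
shift [0.     0.0007 0.0702] turn [-0.0009 -0.0004  0.0004] shift in goal axes [0.0001 0.0006 0.0702]
```

```bash
python3 -m inch '0 0.0005 0.02 0 0 0 0;0 0 0.022 0 0 0 0;0 0 0.019 0 0 0 0;0 0 0.009 0 0 0 0;0 0 0 0 0 0 0;0 0 0 0 0 0 0.4;0 0 0 0 0 0 0.5;0 0 0 0 0 0 1;0 0 0 0 0 0 1;0 0 0 0 0 0 1';python3 -m inch '0 0 0 0 0 0 1;0 0 0 0 0 0 1;0 0 0 0 0 0 1;0 0 0 0 0 0 1';  python3 -c "
from h import *
delta((.6468,-.1492,.018),-86)
grab=grab_frame('side');cv2.imwrite('pics/s14.png',grab[130:330,240:460].repeat(3,0).repeat(3,1))"
```

```text
time: 26.87
tool_pos: [0.6479, -0.1496, 0.0194]
tool_rot: [-0.001, 0.731, -0.682, 0.002]
contact_force: [-0.1, 0.9, 4.2]
gripper_width: 0.427
time: 27.2
tool_pos: [0.6479, -0.1496, 0.0194]
tool_rot: [-0.001, 0.731, -0.682, 0.001]
contact_force: [0.4, -0.0, 6.1]
gripper_width: 0.43
t 27.2 pos [ 0.6479 -0.1496  0.0194] yaw -86.0 w 0.43 F [ 0.4 -0.   6.1]
shift [-0.0005  0.0011  0.0014] turn [-0.003  -0.0012  0.    ] shift in goal axes [-0.0005  0.0011  0.0014]
```

View pics/s14.png

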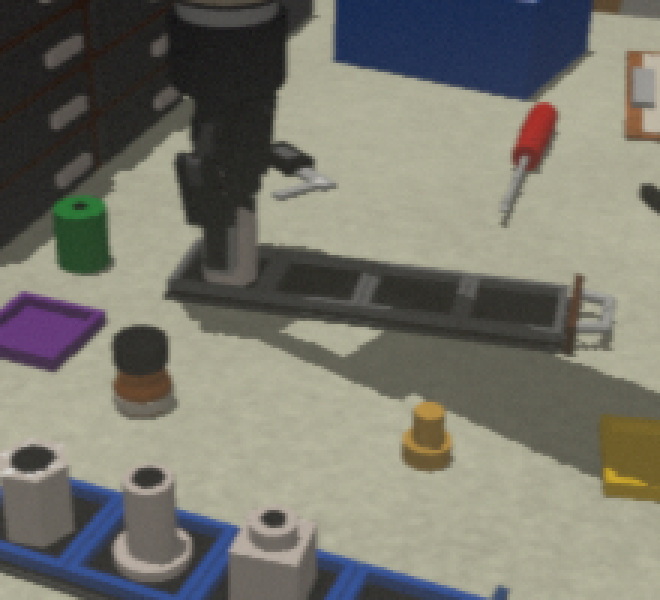

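The roller is gripped at 37 mm. Lifting.

```bash
python3 -m inch '0 0 -0.01 0 0 0 1;0 0 -0.02 0 0 0 1;0 0 -0.03 0 0 0 1;0 0 -0.03 0 0 0 1;0 0 -0.03 0 0 0 1;0 0 0 0 0 0 1;0 0 0 0 0 0 1;0 0 0 0 0 0 1';  python3 -c "
from h import *
delta((.4340,.1430,.10),-86)"
```

```text
time: 27.92
tool_pos: [0.6458, -0.149, 0.1367]
tool_rot: [0.0, 0.731, -0.682, -0.001]
contact_force: [0.4, -0.5, -1.5]
gripper_width: 0.429
t 27.92 pos [ 0.6458 -0.149   0.1367] yaw -86.0 w 0.429 F [ 0.4 -0.5 -1.5]
shift [-0.306   0.1909  0.0371] turn [ 0.0014  0.0005 -0.    ] shift in goal axes [-0.306   0.1909  0.0367]
```

```bash
python3 -m inch '-0.010 0.0062 0 0 0 0 1;-0.020 0.0125 0 0 0 0 1;-0.025 0.0156 0 0 0 0 1;-0.025 0.0156 0 0 0 0 1;-0.025 0.0156 0 0 0 0 1;-0.025 0.0156 0 0 0 0 1;-0.025 0.0156 0 0 0 0 1;-0.025 0.0156 0 0 0 0 1;-0.025 0.0156 0 0 0 0 1;-0.025 0.0156 0 0 0 0 1'; python3 -m inch '-0.025 0.0156 0 0 0 0 1;-0.025 0.0156 0 0 0 0 1;-0.016 0.010 0 0 0 0 1;-0.009 0.0056 0 0 0 0 1;0 0 0 0 0 0 1;0 0 0 0 0 0 1;0 0 0 0 0 0 1;0 0 0 0 0 0 1;0 0 0 0 0 0 1';  python3 -c "
from h import *
delta((.4340,.1430,.0195),-86)"
```

```text
time: 28.75
tool_pos: [0.4842, 0.0716, 0.135]
tool_rot: [0.001, 0.731, -0.682, -0.002]
contact_force: [0.1, -0.9, -0.3]
gripper_width: 0.43
time: 29.5
tool_pos: [0.4359, 0.1411, 0.1373]
tool_rot: [0.0, 0.731, -0.683, 0.0]
contact_force: [-0.4, 0.9, -1.8]
gripper_width: 0.428
t 29.5 pos [0.4359 0.1411 0.1373] yaw -86.09 w 0.428 F [-0.4  0.9 -1.8]
shift [-0.0021  0.0018  0.1178] turn [ 0.0001 -0.0002 -0.0015] shift in goal axes [-0.0021  0.0018  0.1178]
```

```bash
python3 -m inch '-0.001 0.0015 0.015 0 0 0 1;0 0 0.02 0 0 0 1;0 0 0.02 0 0 0 1;0 0 0.02 0 0 0 1;0 0 0.02 0 0 0 1;0 0 0.01 0 0 0 1;0 0 0.005 0 0 0 1;0 0 0.003 0 0 0 1;0 0 0 0 0 0 1;0 0 0 0 0 0 1';  python3 -m inch '0 0 0 0 0 0 1;0 0 0 0 0 0 1';python3 -c "
from h import *
delta((.4340,.1430,.0195),-86)
grab=grab_frame('side');cv2.imwrite('pics/s15.png',grab[200:400,220:440].repeat(3,0).repeat(3,1))"
```

```text
time: 30.33
tool_pos: [0.4348, 0.1428, 0.0254]
tool_rot: [-0.001, 0.731, -0.682, 0.001]
contact_force: [0.1, 0.3, -0.8]
gripper_width: 0.427
time: 30.5
tool_pos: [0.4347, 0.1429, 0.0254]
tool_rot: [-0.001, 0.731, -0.682, 0.001]
contact_force: [-0.2, 0.3, -0.3]
gripper_width: 0.43
t 30.5 pos [0.4347 0.1429 0.0254] yaw -86.0 w 0.43 F [-0.2  0.3 -0.3]
shift [-0.0002  0.0007  0.0059] turn [-0.0021  0.0002  0.0001] shift in goal axes [-0.0002  0.0007  0.0059]
```

View pics/s15.png

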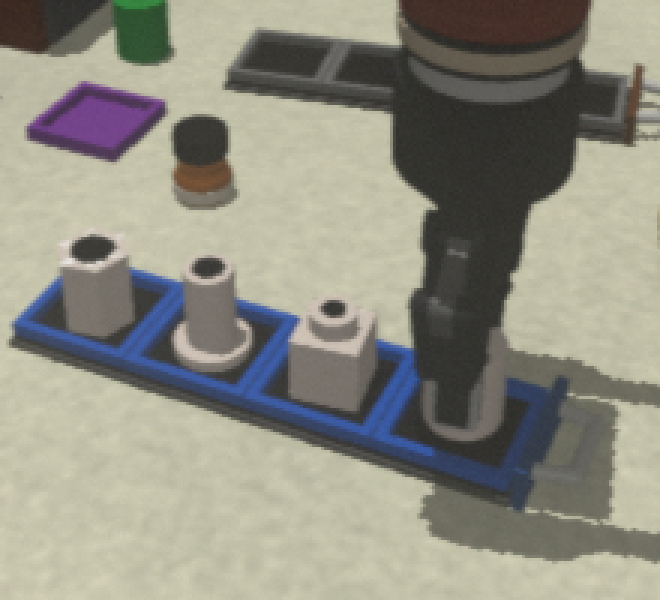

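The roller hovers over the cell nearest the handle. Lowering.

```bash
python3 -m inch '0 0.0005 0.003 0 0 0 1;0 0 0.003 0 0 0 1;0 0 0 0 0 0 1;0 0 0 0 0 0 1;0 0 0 0 0 0 1'
```

```text
time: 30.97
tool_pos: [0.4339, 0.1428, 0.0194]
tool_rot: [-0.0, 0.731, -0.682, 0.0]
contact_force: [-3.2, -1.2, 6.1]
gripper_width: 0.428
```

```bash
python3 -m inch '0 0 0 0 0 0 0.5;0 0 0 0 0 0 0.45;0 0 0 0 0 0 0.35;0 0 0 0 0 0 0.3;0 0 0 0 0 0 0.2;0 0 0 0 0 0 0;0 0 -0.01 0 0 0 0;0 0 -0.02 0 0 0 0;0 0 -0.03 0 0 0 0;0 0 -0.03 0 0 0 0'; python3 -m inch '0 0 -0.03 0 0 0 0;0.02 0 -0.01 0 0 0 0;0.03 0 0 0 0 0 0;0.035 0 0 0 0 0 0;0.035 0 0 0 0 0 0;0.035 0 0 0 0 0 0;0.035 0 0 0 0 0 0;0.035 0 0 0 0 0 0;0.035 0 0 0 0 0 0;0.035 0 0 0 0 0 0'; python3 -m inch '0.03 0 0 0 0 0 0;0.02 0 0 0 0 0 0;0 0 0 0 0 0 0;0 0 0 0 0 0 0;0 0 0 0 0 0 0'
python3 -c "
from h import *
a=grab_frame('side');b=grab_frame('top');cv2.imwrite('pics/s16.png',a[200:400,200:420].repeat(3,0).repeat(3,1));cv2.imwrite('pics/t16.png',b[160:360,180:340].repeat(3,0).repeat(3,1))"
```

```text
time: 31.8
tool_pos: [0.4324, 0.1425, 0.1091]
tool_rot: [0.001, 0.731, -0.682, -0.001]
contact_force: [0.2, -0.1, 0.0]
gripper_width: 1.001
time: 32.63
tool_pos: [0.4538, -0.1535, 0.1493]
tool_rot: [-0.0, 0.731, -0.682, 0.001]
contact_force: [0.4, 0.2, 0.0]
gripper_width: 1.0
time: 33.05
tool_pos: [0.4573, -0.201, 0.1486]
tool_rot: [-0.0, 0.731, -0.682, -0.0]
contact_force: [0.2, 0.8, 0.0]
gripper_width: 1.0
```

View pics/s16.png

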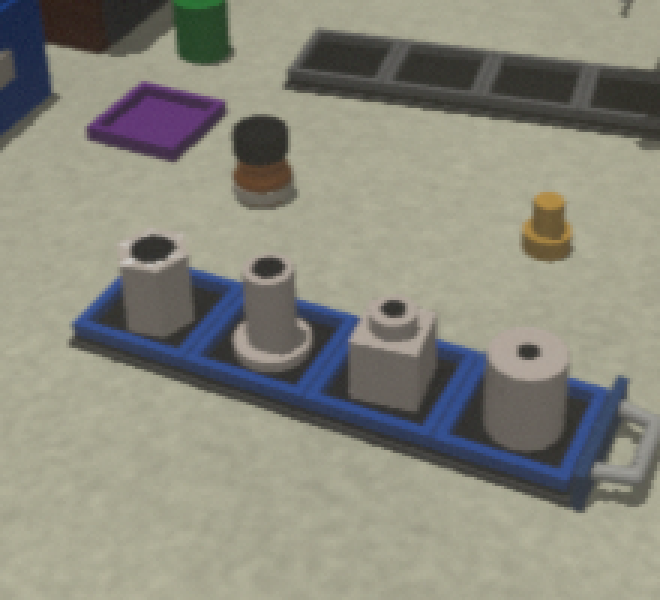

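View pics/t16.png

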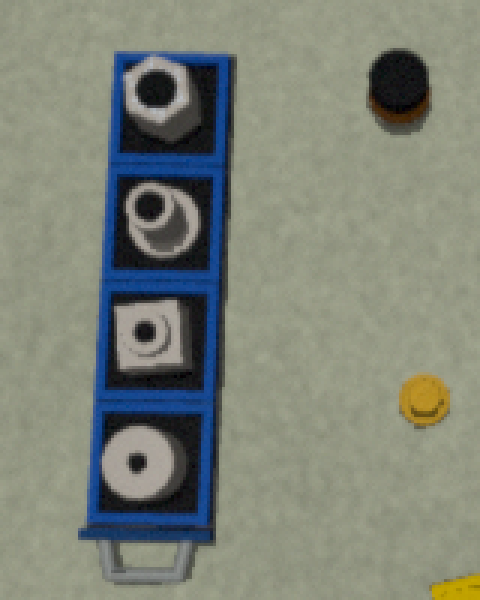

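Both views show all four parts upright, each inside its own cell. From the far end to the handle they are hex, bush, square, roller. The gripper is open and clear, so I'm handing in.

```bash
python3 -c "
from h import *
print(state()['time'],state()['contact_force']); print(job_done())"
```

```text
33.15 [-0.04606769  0.04844453 -0.30490543]
the job is handed in; nothing more can be done
None
```

All four white parts are now in the blue tray in reverse order. From the compartment farthest from the handle to the nearest, they are hex coupling, flanged bush, square block and round roller. I handed the job in at 33.2 s, against the 109 s limit.

The last side and top pictures show all four standing upright, each within its own compartment walls. The gripper was open and clear, with a residual force of about 0.3 N. The force readings printed between moves stayed below 10 N. None of the checks failed or disagreed, and no verdict was reported.

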